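Topple a supply carton into its bay and push it home

TASK

Two supply cartons stand on end on the black bay mat, each at the mouth of its own yellow-outlined bay. With the fingertips push the blue-banded carton near its top so that it topples away from you and lies flat inside the yellow lines of the bay before it, label panel up; then push it along by its near end until it lies snug and square against the metal stop bar. Do not grip, lift or carry it, leave the red-banded carton standing, and leave the shaker, the can and the bell where they are.

Things in the scene. Friction and masses are not known exactly. Their poses are not given: they have to be found in the camera images.
- bay_mat: Fixed black rubber mat, 310 (x) x 352 (y) x 4 mm. Origin: centre of its underside; x runs along the bays to the stop bar, y left, z up. Two bays, centred on y = +85 and -85 mm, each inside its painted yellow lines 150 mm wide (y) and reaching from the mouth line at x = -75 mm to the stop bar's near face at x = +135 mm.
- stop_left (a point): Foot of the stop bar's near face, on the mat's upper side, mid-width of the left (+y) bay. The aluminium bar is 12 mm thick, 330 mm long and stands 26 mm above the mat.
- stop_right (a point): the same point of the right (-y) bay
- carton_blue: Closed rigid cardboard carton, blue band round its upper part and blue seal on top, 50 (x) x 100 (y) x 150 (z) mm, 0.2 to 0.42 kg. Origin: centre of its underside. It starts standing on the mat before either bay, centre at mat x = -81 to -65 mm, its x roughly along the mat's x. White label panel on its -x face, towards the robot. Lying toppled away: z along the mat's +x, x down, origin 29 mm above the worktop.
- carton_blue_top (a point): Centre of the blue-banded carton's top face, 150 mm along its z from its origin; once it lies, the middle of its far end, then some 15 to 60 mm short of the stop bar. The carton slides on the mat under a few newtons.
- carton_red: The other carton, the same shape, size and weight with a red band, standing at the mouth of the other bay; it must stay standing there. Origin: centre of its underside.
- shaker: glass cheese shaker with a steel cap, 73 mm across, 119 mm tall, on the worktop to the left of the mat; origin: centre of its underside
- can: drinks can, 66 mm across, 115 mm tall, on the worktop to the right of the mat; origin: centre of its underside
- bell: round call bell, 82 mm across, 67 mm tall, on the worktop to the right of the mat, nearer the robot than the can; origin: centre of its underside
Mind the look-alikes: they are no part of the job. Leave any green or turquoise look-alike of the carton_blue alone.

How it is judged:
By the outcome, as a careful person would: the job done as asked, in the order asked, and still so for the second after the job is handed in, with the robot touching nothing.
It also fails if it takes over 40 s, if anything falls off the work surface, if the arm or the gripper's body presses on something with over 40 N, if the wrist force passes 120 N, or if a joint passes its speed limit or range.

ROBOT

A 7-joint arm with a two-finger parallel gripper is mounted at the origin on a cart in front of the work surface, level with it; the furniture and walls round the work are solid. World frame = base frame: x ahead of the robot, y to its left, z up, the work surface at z = 0. Lengths are in m, angles in degrees, forces in N, time in s.
With the tool pointing down it reaches from about 0.425 to 0.95 m from the base axis. Payload 16.7 kg.
Tool frame: the origin (TCP) lies at the very end of the fingers, on their centre line; the grasp point (between the pads) lies env.grasp_offset behind it (env.grasp_offset is the distance from the TCP to the grasp point, in m); z points along the fingers, y is the line along which they close (so a half turn about z gives the same grasp; the last joint's range is limited). The gripper opens to 94 mm and grips with 3 to 60 N. Pads are 16 mm wide; open, the fingers measure 119 mm over their backs; the gripper's body (75 mm by 177 mm) begins 78 mm behind the grasp point.
Start: joints at [-8.566, 24.414, 4.234, 92.017, -1.954, 63.644, -3.845], TCP at [0.675, -0, 0.205] pointing down, gripper open.
Joint ranges: [-163.25, 163.25], [-28.42, 122.38], [-70.27, 78.77], [12.13, 141.07], [-58.53, 238.53], [9.26, 117.41], [-156.51, 156.51]. Speed limits (degrees/s): [108.29, 108.29, 136.94, 136.94, 172.46, 172.46, 172.46].

INTERFACE

Orientations are given as [roll, pitch, yaw] about the fixed x, y, z axes, in that order (R = Rz(yaw) Ry(pitch) Rx(roll)).
In Python, from bench import env, vision gives the robot as it stands.
- The arm moves only by the tool arm_command, never from a script. Its argument "increments" is a list of rows, each a list of 3 entries, a list of its own where there are three numbers: the closure, from -1 (fully open) to 1 (shut), so that 0 is half open, then the shift along the world's x, y, z in m, then the turn, a rotation vector about the world's x, y, z in degrees. In form: [[jaw, [dx, dy, dz], [wx, wy, wz]], ...]. A call has 1 to 5 rows; each row is the pose to reach, as a shift and turn from the pose commanded when the call began; what a row does not reach only later rows make up. A row lasts 1/8 s, in which the tool goes at most 62.5 mm and 10.7 degrees, less where a joint would pass 70% of its speed; a pose out of reach is approached as far as the arm can. A call with a gripper value outside its range is refused whole. The fingers move at their own pace and stop on an object; the grip force is fixed at half the most. Time passes only in rows, so rows that repeat a pose let the fingers close. It gives the time, the measured TCP pose, the force and the opening at its end, in the units of the state.
- env.read_state(): the state, without advancing time (a new reading comes with each control period).
- vision.snapshot(name): name is "scene" or "side" or "wrist"; returns a dict with "img" (384x512x3 uint8, red, green, blue), "fx", "fy", "cx", "cy" (pixels), "pose" (4x4, takes a point from camera to world coordinates). Camera axes: x right, y down, z forward; pixel columns grow to the right and rows downward; lengths in m; the calibration is good to about 2 mm. A picture is of the moment at which its call begins. There is no depth.
- env.job_done(): hands the job in, once; it reports no verdict.
The state is a dict: "clock": time; "q": joint angles; "qd": joint speeds; "joint_efforts": joint torques, N m; "position": TCP position; "tool_rot": TCP orientation; "ft_force": force on the tool from outside, world axes, zero at the start; "moment": the same for the moment, N m; "finger_gap": opening from 0.0 (shut) to 1.0 (fully open).
Only numpy, scipy, OpenCV 4.12 (cv2) and the standard library are available. Lean on these libraries where they do the work, as an engineer would, in place of code of your own. Each camera call takes 0.05 s, during which the arm holds its last target. There are 200 camera calls.

## Working session

There is one attempt and no reset: what is moved stays moved. The work goes in short steps, Python scripts to look and compute and a tool call to move; the robot and the scene stay as the last step left them, time stands still between calls to the robot, and variables do not carry over. Pictures are saved under pics/ and viewed, on a budget of 10 in all, crops included, one or two more only if the job needs it, and the job is handed in when it is done.

Besides the shell and the picture viewer there is one more tool, called after ">>>" as a command line: name --argument value ..., lists and objects as JSON in quotes. arm_command: Moves the arm, as the interface text tells. Its arguments: {"type":"object","properties":{"increments":{"type":"array"}},"required":["increments"]}

```bash
mkdir -p pics; cat > h.py <<'E'
import numpy as np, cv2
from bench import env, vision
def snap(n, f):
    s=vision.snapshot(n); cv2.imwrite('pics/'+f, cv2.cvtColor(s['img'],cv2.COLOR_RGB2BGR)); return s
def ray(s,u,v):
    T=np.array(s['pose']); d=T[:3,:3]@np.array([(u-s['cx'])/s['fx'],(v-s['cy'])/s['fy'],1.]); return T[:3,3],d
def onz(s,u,v,z):
    o,d=ray(s,u,v); return o+d*(z-o[2])/d[2]
def proj(s,p):
    T=np.array(s['pose']); c=T[:3,:3].T@(np.array(p)-T[:3,3]); return s['fx']*c[0]/c[2]+s['cx'], s['fy']*c[1]/c[2]+s['cy']
E
python3 - <<'E'
from h import *
import pickle
r={n:snap(n,n+'0.png') for n in ['scene','side','wrist']}
pickle.dump(r,open('s0.pkl','wb'))
a=np.hstack([cv2.imread('pics/scene0.png'),cv2.imread('pics/side0.png')])
for n in r: print(n,np.round(r[n]['pose'],3).tolist(),r[n]['fx'],r[n]['cx'])
st=env.read_state(); print(st['clock'],st['ft_force'],st['finger_gap'],env.grasp_offset,st['tool_rot'])
E
```

```text
scene [[-0.893, -0.295, 0.339, 0.177], [-0.449, 0.562, -0.695, 0.872], [0.015, -0.773, -0.634, 0.786], [0.0, 0.0, 0.0, 1.0]] 413.79504622669197 254.0823217073236
side [[0.997, -0.004, 0.081, 0.445], [-0.077, -0.355, 0.932, -0.954], [0.026, -0.935, -0.354, 0.523], [0.0, 0.0, 0.0, 1.0]] 406.41701361556744 253.17692946892706
wrist [[1.0, 0.002, -0.001, 0.675], [0.001, -0.958, -0.286, 0.083], [-0.002, 0.286, -0.958, 0.384], [0.0, 0.0, 0.0, 1.0]] 342.5530274593559 256.66179420213575
0.15 [-0.24604581  0.58227559 -0.81558779] 0.9996146703951797 0.0188 [-1.79943807e+02  3.81442732e-03  8.99935805e+01]
```

View pics/scene0.png

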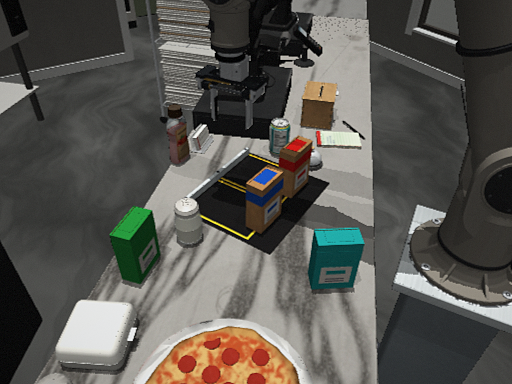

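View pics/side0.png

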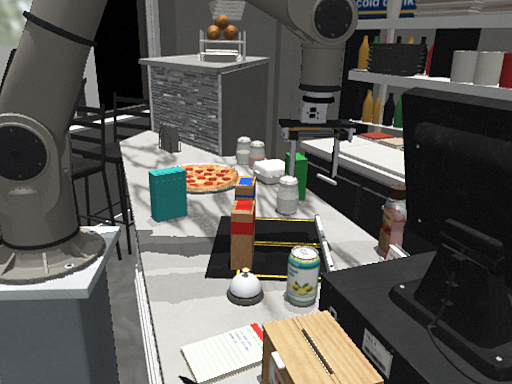

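The scene view shows the blue carton (seal at ~265,175) in the left bay next to the shaker (187,205). The red one (298,145) is in the right bay, with the stop bar running from about (185,195) to (248,152). In the side view the red carton hides part of the blue one.

```bash
python3 - <<'E'
import cv2,numpy as np
a=cv2.imread('pics/scene0.png')[130:260,160:340]; cv2.imwrite('pics/sc0.png',cv2.resize(a,None,fx=4.4,fy=4.4,interpolation=cv2.INTER_CUBIC))
E
```

```text
(no output)
```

View pics/wrist0.png

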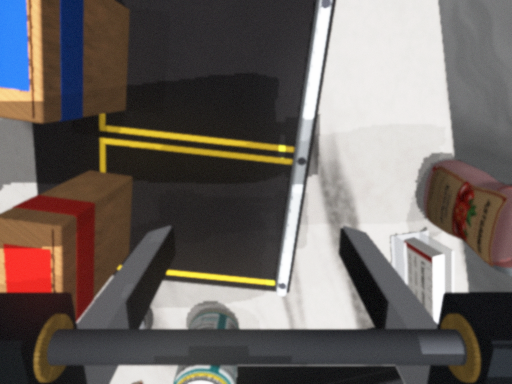

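View pics/sc0.png

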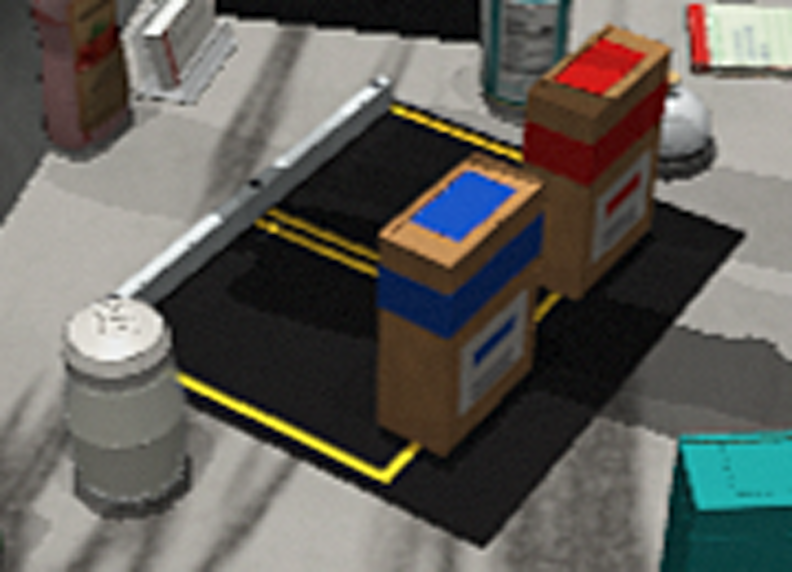

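The wrist view gives the bay lines clearly: double lines at (104,128)-(295,148) and (104,140)-(295,160), outer right line (167,272)-(275,283). In the scene crop the blue top's corners are at (380,232), (472,158), (548,183), (450,272), and the near left bay corner is at (388,480).

```bash
python3 - <<'E'
from h import *
import pickle
r=pickle.load(open('s0.pkl','rb')); W,S,D=r['wrist'],r['scene'],r['side']
c=lambda u,v:(u/4.4+160,v/4.4+130)
z=.004
for n,s,p in [('in+10',W,(104,128)),('in+10',W,(295,148)),('in-10',W,(104,140)),('in-10',W,(295,160)),('out-160',W,(167,272)),('out-160',W,(275,283)),
 ('corner(-75,160)',S,c(388,480)),('line160',S,c(185,379)),('corner(135,-160)',S,c(392,106))]:
    print(n,np.round(onz(s,*p,z)*1e3)[:2])
print('bar',[np.round(onz(W,*p,.03)*1e3)[:2] for p in [(287,290),(329,0),]])
print('top',[np.round(onz(S,*c(*p),.154)*1e3)[:2] for p in [(380,232),(472,158),(548,183),(450,272)]])
print('base',[np.round(onz(S,*c(*p),.004)*1e3)[:2] for p in [(378,428),(445,456),(530,365)]])
print('shaker top',np.round(onz(S,*c(115,325),.119)*1e3), 'base', np.round(onz(S,*c(132,515),0)*1e3))
print('redtop',[np.round(onz(S,*c(*p),.154)*1e3)[:2] for p in [(527,88),(612,27),(670,42),(597,97)]])
# seal centre & height by two views
def cen(s,lo,hi,box,rgb):
    im=s['img'].astype(int); R,G,B=im[...,0],im[...,1],im[...,2]
    m=((B>150)&(R<90)&(G<120)).astype(np.uint8); u0,v0,u1,v1=box; k=np.zeros_like(m);k[v0:v1,u0:u1]=m[v0:v1,u0:u1]
    n,l,st,ce=cv2.connectedComponentsWithStats(k); i=1+st[1:,4].argmax(); return st[i],ce[i]
a=cen(S,0,0,(230,150,300,210),0); b=cen(D,0,0,(225,170,265,200),0); print(a,b)
(o1,d1),(o2,d2)=ray(S,*a[1]),ray(D,*b[1])
t=np.linalg.lstsq(np.stack([d1,-d2],1),o2-o1,rcond=None)[0]; print(o1+d1*t[0],o2+d2*t[1])
E
```

```text
in+10 [507.  41.]
in+10 [717.  19.]
in-10 [505.  28.]
in-10 [718.   6.]
out-160 [ 563. -136.]
out-160 [ 698. -152.]
corner(-75,160) [520. 199.]
line160 [674. 180.]
corner(135,-160) [ 698. -152.]
bar [array([ 711., -145.]), array([741., 161.])]
top [array([547., 159.]), array([531.,  71.]), array([481.,  73.]), array([496., 173.])]
base [array([546., 163.]), array([499., 165.]), array([486.,  67.])]
shaker top [659. 262. 119.] base [641. 289.   0.]
redtop [array([533., -12.]), array([ 512., -104.]), array([ 472., -105.]), array([490., -24.])]
(array([254, 169,  23,  16, 190], dtype=int32), array([264.81052632, 176.35263158])) (array([239, 178,  14,   7,  63], dtype=int32), array([245.63492063, 180.52380952]))
[0.51731876 0.11480619 0.15424293] [0.51572802 0.11467204 0.15354753]
```

>>> arm_command --increments '[[-0.2,[-0.05,0.03,0.01],[0,0,-10]],[-0.2,[-0.1,0.06,0.01],[0,0,-20]],[-0.2,[-0.15,0.09,0.01],[0,0,-30]],[-0.2,[-0.2,0.11,0.01],[0,0,-40]],[-0.2,[-0.225,0.122,0.01],[0,0,-50]]]'

```text
clock: 0.78
position: [0.4476, 0.1228, 0.2155]
tool_rot: [-180.0, 0.0, 39.8]
ft_force: [-0.6, 0.0, 0.0]
finger_gap: 0.598
```

>>> arm_command --increments '[[-0.2,[0,0,0],[0,0,-10]],[-0.2,[0,0,0],[0,0,-20]],[-0.2,[0,0,0],[0,0,-30]],[-0.2,[0,0,0],[0,0,-40]],[-0.2,[0,0,0],[0,0,-47]]]'

```text
clock: 1.4
position: [0.4498, 0.1219, 0.2154]
tool_rot: [180.0, 0.0, -7.3]
ft_force: [0.2, -0.2, -0.9]
finger_gap: 0.601
```

>>> arm_command --increments '[[-0.2,[0,0,0],[0,0,0]],[-0.2,[0,0,0],[0,0,0]]]'

```text
clock: 1.65
position: [0.4499, 0.1219, 0.2154]
tool_rot: [180.0, 0.0, -6.8]
ft_force: [0.2, 0.2, -0.1]
finger_gap: 0.599
```

```bash
python3 - <<'E'
from h import *
snap('wrist','w1.png'); s=env.read_state(); print(s['position'],s['tool_rot'],s['ft_force'],s['q'])
E
```

```text
[0.44993337 0.12195601 0.21544266] [-1.79999259e+02  9.31620866e-04 -6.86378940e+00] [ 0.81272392 -0.3065663   0.4985761 ] [ -30.23851988    3.85723996    7.5224709   117.51891468   -0.59209904
   58.65874668 -119.28870121]
```

View pics/w1.png

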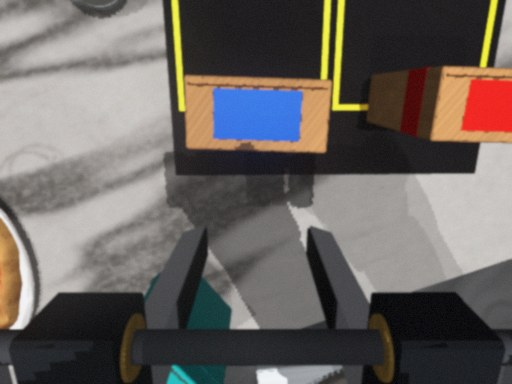

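The wrist view shows the blue top at (185,76), (331,81), (328,153), (186,150). The fingers are centred behind it, and a turquoise look-alike sits below left of the fingers at (190,320).

```bash
python3 - <<'E'
from h import *
import pickle
r=pickle.load(open('s0.pkl','rb')); S=r['scene']; W=vision.snapshot('wrist')
R=np.array([[.9945,-.1045],[.1045,.9945]])
def m(p): return np.round(R@(p[:2]*1e3)-[574,87],1)
P=[onz(W,*p,.154) for p in [(185,150),(328,153),(331,81),(186,76)]]
for p in P: print(np.round(p*1e3),m(p))
print('lines',[m(onz(W,*p,.004)) for p in [(174,0),(181,108),(327,0),(323,76),(334,106),(366,107),(175,173),(476,172)]])
print('tcp',m(np.array([.4499,.1219])))
print('turq top',[np.round(onz(S,*p,.15)*1e3) for p in [(312,230),(358,228),(363,244),(315,252)]],'base',[np.round(onz(S,*p,0)*1e3) for p in [(314,288),(353,290)]])
E
```

```text
[498. 167. 154.] [-96.6 131. ]
[483.  67. 154.] [-100.2   29.9]
[532.  62. 154.] [-51.6  30.1]
[546. 157. 154.] [-47.  126.7]
lines [array([ 31.9, 162.7]), array([-75.3, 163.8]), array([29.7,  6.7]), array([-43.8,   7.8]), array([-75.5,  -5.7]), array([-77.1, -41.3]), array([-149.2,  176.6]), array([-153. , -175.8])]
tcp [-139.3   81.2]
turq top [array([345., 236., 150.]), array([257., 183., 150.]), array([235., 225., 150.]), array([317., 294., 150.])] base [array([313., 265.,   0.]), array([230., 228.,   0.])]
```

>>> arm_command --increments '[[-0.2,[0,0,-0.04],[0,0,0.5]],[-0.2,[0,-0.001,-0.08],[0,0,0.5]],[-0.2,[0.015,-0.0025,-0.08],[0,0,0.5]],[-0.2,[0.025,-0.0035,-0.08],[0,0,0.5]],[-0.2,[0.034,-0.0045,-0.08],[0,0,0.5]]]'

```text
clock: 2.38
position: [0.4858, 0.1177, 0.1369]
tool_rot: [-179.9, -0.1, -6.5]
ft_force: [-0.6, 0.2, -0.4]
finger_gap: 0.598
```

>>> arm_command --increments '[[-0.2,[0.008,-0.0008,0],[0,0,0]],[-0.2,[0.016,-0.0016,0],[0,0,0]],[-0.2,[0.024,-0.0025,0],[0,0,0]],[-0.2,[0.032,-0.0033,0],[0,0,0]],[-0.2,[0.038,-0.004,0],[0,0,0]]]'

```text
clock: 3.0
position: [0.5225, 0.1134, 0.1354]
tool_rot: [-180.0, 0.0, -6.5]
ft_force: [0.5, -0.4, -0.6]
finger_gap: 0.599
```

```bash
python3 - <<'E'
from h import *
snap('scene','s2.png'); s=env.read_state(); print(s['position'],s['tool_rot'],s['ft_force'],s['clock'])
a=cv2.imread('pics/s2.png')[110:270,150:350]; cv2.imwrite('pics/s2.png',cv2.resize(a,None,fx=3,fy=3))
E
```

```text
[0.5230217  0.11332492 0.13545339] [-1.79998476e+02 -2.21447787e-02 -6.51497864e+00] [1.14752813 0.83361906 0.49713165] 3.05
```

View pics/s2.png

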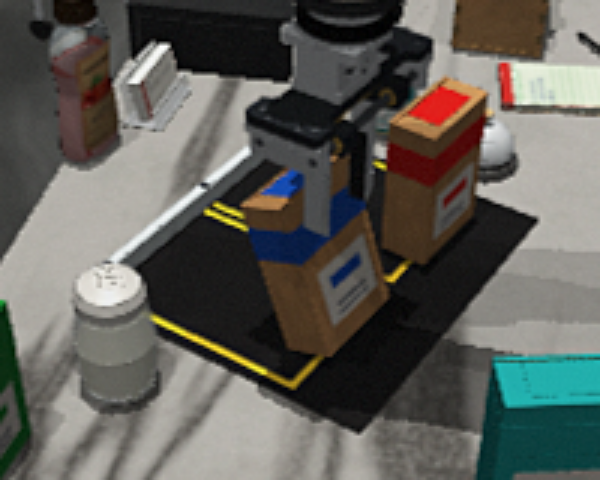

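The carton is tilting away cleanly near its balance point, its base still at the bay mouth. I'll push on.

>>> arm_command --increments '[[-0.2,[0.008,-0.0008,0],[0,0,0]],[-0.2,[0.016,-0.0016,0],[0,0,0]],[-0.2,[0.022,-0.0023,0],[0,0,0]],[-0.2,[0.022,-0.0023,0],[0,0,0]],[-0.2,[0.022,-0.0023,0],[0,0,0]]]'

```text
clock: 3.68
position: [0.5438, 0.1112, 0.1354]
tool_rot: [-180.0, 0.0, -6.5]
ft_force: [1.0, 0.1, 0.8]
finger_gap: 0.601
```

>>> arm_command --increments '[[-0.2,[-0.045,0.0047,0],[0,0,0]],[-0.2,[-0.09,0.0095,0.03],[0,0,0]],[-0.2,[-0.105,0.011,0.06],[0,0,0]],[-0.2,[-0.105,0.011,0.08],[0,0,0]],[-0.2,[-0.105,0.011,0.08],[0,0,0]]]'

```text
clock: 4.3
position: [0.4394, 0.1226, 0.2168]
tool_rot: [-179.9, -0.1, -6.5]
ft_force: [0.0, 0.5, 0.2]
finger_gap: 0.6
```

```bash
python3 - <<'E'
from h import *
a=snap('scene','s3.png'); b=snap('wrist','w3.png'); s=env.read_state(); print(s['position'],s['tool_rot'],s['ft_force'],s['clock'])
a=cv2.imread('pics/s3.png')[110:270,150:350]; b=cv2.imread('pics/w3.png')[:240,130:450]
cv2.imwrite('pics/c3.png',np.hstack([cv2.resize(a,(400,320)),cv2.resize(b,(400,300))[:,:] if 0 else cv2.copyMakeBorder(cv2.resize(b,(400,300)),0,20,0,0,0)]))
E
```

```text
[0.43874612 0.12211943 0.21503367] [-1.79998181e+02  3.87314997e-03 -6.49934860e+00] [ 0.40107956 -0.50925604  1.28211712] 4.4
```

View pics/c3.png

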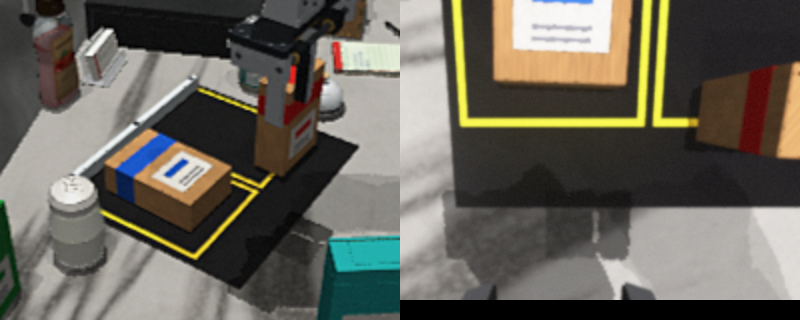

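The carton lies flat inside the lines with its label up. In the combined picture its near top edge runs from (494,80) to (627,86).

```bash
cat >> h.py <<'E'
R=np.array([[.9945,-.1045],[.1045,.9945]])
def m(p): return np.round(R@(np.asarray(p)[:2]*1e3)-[574,87],1)
E
python3 - <<'E'
from h import *
W=vision.snapshot('wrist'); S=vision.snapshot('scene')
print([m(onz(W,*p,.054)) for p in [(205,64),(311.6,68.8)]], [m(onz(W,*p,.004)) for p in [(182,97.5),(313,98.5)]])
print('scene', [m(onz(S,u/2+150,v/2+110,.054)) for u,v in [(106,166),(150,129),(231,168),(194,207)]])
print(m(env.read_state()['position']))
E
```

```text
[array([-44.6, 127.2]), array([-49.6,  27.7])] [array([-75.8, 161.2]), array([-77.9,  17.3])]
scene [array([ 97.2, 127.4]), array([96.4, 24.7]), array([-49.1,  35. ]), array([-50.4, 130. ])]
[-150.6   80.1]
```

>>> arm_command --increments '[[-0.2,[0.01,-0.002,-0.06],[0,0,0]],[-0.2,[0.02,-0.003,-0.12],[0,0,0]],[-0.2,[0.035,-0.005,-0.17],[0,0,0]],[-0.2,[0.06,-0.008,-0.182],[0,0,0]],[-0.2,[0.08,-0.01,-0.182],[0,0,0]]]'

```text
clock: 5.12
position: [0.5183, 0.1113, 0.0309]
tool_rot: [179.9, 0.2, -6.5]
ft_force: [-0.0, 0.0, 0.4]
finger_gap: 0.599
```

>>> arm_command --increments '[[-0.2,[0.008,-0.0008,0],[0,0,0]],[-0.2,[0.016,-0.0018,0],[0,0,0]],[-0.2,[0.023,-0.0026,0],[0,0,0]],[-0.2,[0.03,-0.0033,0],[0,0,0]],[-0.2,[0.036,-0.004,0],[0,0,0]]]'

```text
clock: 5.75
position: [0.5553, 0.1083, 0.0336]
tool_rot: [-180.0, -0.0, -6.5]
ft_force: [-1.6, 1.2, 0.8]
finger_gap: 0.6
```

>>> arm_command --increments '[[-0.2,[0.003,-0.0003,0],[0,0,0]],[-0.2,[0.005,-0.0005,0],[0,0,0]],[-0.2,[0.007,-0.0007,0],[0,0,0]],[-0.2,[0.007,-0.0007,0],[0,0,0]]]'

```text
clock: 6.25
position: [0.5621, 0.1074, 0.0335]
tool_rot: [-180.0, -0.0, -6.5]
ft_force: [-0.3, -0.1, -0.5]
finger_gap: 0.597
```

```bash
python3 - <<'E'
from h import *
b=snap('wrist','w4.png'); s=env.read_state(); print(m(s['position']),s['ft_force'],s['clock'])
b=cv2.imread('pics/w4.png'); cv2.imwrite('pics/w4.png',cv2.resize(b,(768,576)))
E
```

```text
[-26.2  78.6] [ 0.7523467  -0.74164907 -0.69642551] 6.3
```

View pics/w4.png

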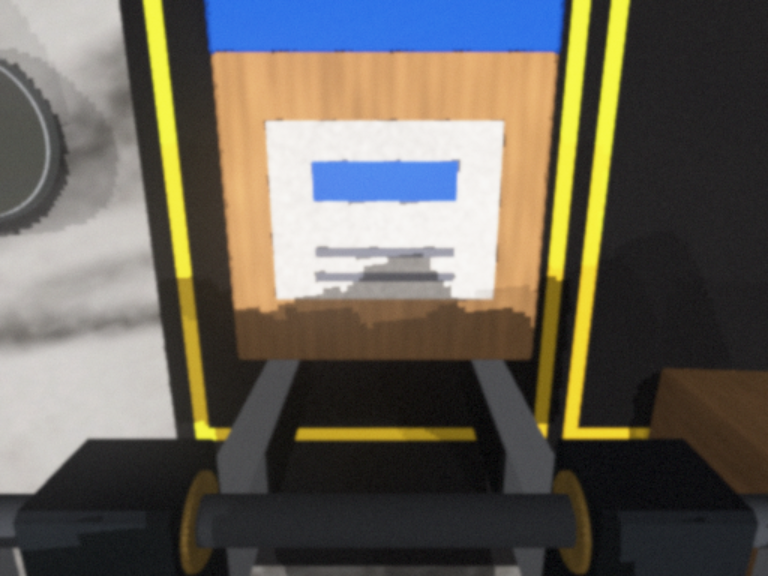

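The carton is square in the bay with both fingers on its near end, and the bar isn't in view. I'll go on gently until I feel the bar.

>>> arm_command --increments '[[-0.2,[0.001,-0.0001,0],[0,0,0]],[-0.2,[0.002,-0.0002,0],[0,0,0]],[-0.2,[0.003,-0.0003,0],[0,0,0]]]'

```text
clock: 6.68
position: [0.565, 0.1072, 0.0335]
tool_rot: [-180.0, 0.0, -6.5]
ft_force: [-2.1, -0.1, 2.0]
finger_gap: 0.601
```

>>> arm_command --increments '[[-0.2,[0.001,-0.0001,0],[0,0,0]],[-0.2,[0.002,-0.0002,0],[0,0,0]]]'

```text
clock: 6.92
position: [0.5658, 0.1071, 0.0333]
tool_rot: [180.0, 0.1, -6.5]
ft_force: [-11.2, 2.3, 8.1]
finger_gap: 0.604
```

Contact force has jumped to 11 N at mat x ≈ -22.5, where the bar was predicted. One more small press to seat it, then I'll retreat.

>>> arm_command --increments '[[-0.2,[0.001,-0.0001,0],[0,0,0]],[-0.2,[0.001,-0.0001,0],[0,0,0]]]'

```text
clock: 7.18
position: [0.5658, 0.1071, 0.0331]
tool_rot: [180.0, 0.2, -6.5]
ft_force: [-13.6, 1.0, 9.6]
finger_gap: 0.598
```

>>> arm_command --increments '[[-0.2,[-0.005,0.0005,0],[0,0,0]],[-0.2,[-0.03,0.003,0],[0,0,0]],[-0.2,[-0.06,0.006,0.03],[0,0,0]],[-0.2,[-0.07,0.007,0.09],[0,0,0]],[-0.2,[-0.07,0.007,0.15],[0,0,0]]]'

```text
clock: 7.8
position: [0.4971, 0.1138, 0.1852]
tool_rot: [180.0, -0.0, -6.5]
ft_force: [0.9, 0.7, -0.5]
finger_gap: 0.604
```

>>> arm_command --increments '[[-0.2,[0.03,0,0.06],[0,0,0]],[-0.2,[0.06,0,0.12],[0,0,0]],[-0.2,[0.06,0,0.12],[0,0,0]]]'

```text
clock: 8.18
position: [0.5608, 0.114, 0.3073]
tool_rot: [-179.9, -0.3, -6.6]
ft_force: [0.1, 0.4, -0.2]
finger_gap: 0.601
```

```bash
python3 - <<'E'
from h import *
a=snap('scene','s5.png'); b=snap('wrist','w5.png'); s=env.read_state(); print(s['position'],s['ft_force'],s['clock'])
a=cv2.imread('pics/s5.png')[120:250,170:335]; b=cv2.imread('pics/w5.png')
cv2.imwrite('pics/c5.png',np.hstack([cv2.resize(a,(400,315)),cv2.resize(b[:,60:460],(400,384))[:315]]))
E
```

```text
[0.55853389 0.11387238 0.3038546 ] [-0.32017992  0.12940392 -1.63697241] 8.275
```

View pics/c5.png

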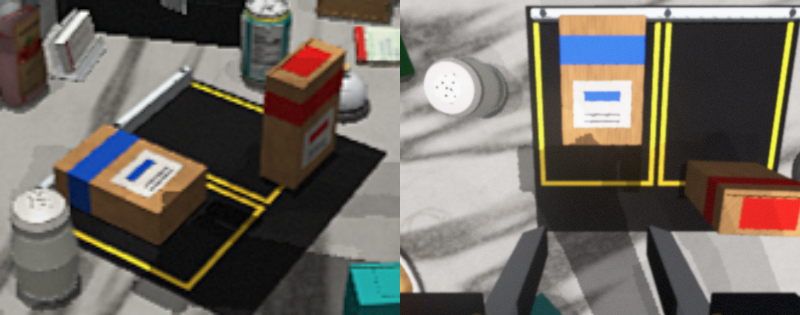

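Label up, carton against the bar, red still standing. I'll check the edges numerically.

```bash
python3 - <<'E'
from h import *
W=vision.snapshot('wrist')
print('far',[m(onz(W,*p,.054)) for p in [(219,15.5),(307,15.5)]],'near',[m(onz(W,*p,.054)) for p in [(221,144),(305,146)]])
print('bar near top edge',[m(onz(W,*p,.03)) for p in [(200,20),(350,21)]])
b=W['img'][0:40,190:350]; cv2.imwrite('pics/z.png',cv2.resize(b[...,::-1],None,fx=5,fy=5,interpolation=cv2.INTER_CUBIC))
E
```

```text
far [array([133.1, 125.6]), array([132.3,  25.8])] near [array([-12.9, 128.8]), array([-16.3,  23.3])]
bar near top edge [array([132.9, 150.9]), array([130.4, -29.3])]
```

View pics/z.png

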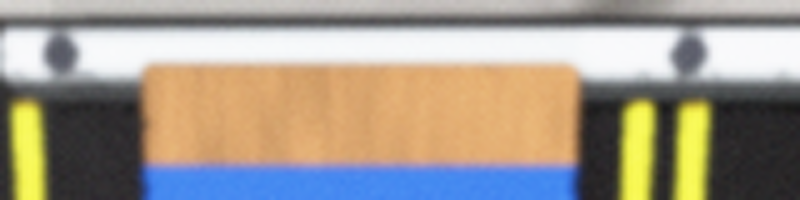

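The far end is parallel to the bar and level with its near edge (132–133 mm against 130–133 mm), so the carton is snug and square.

```bash
python3 -c "
from bench import env; print(env.job_done())"
```

```text
the job is handed in; nothing more can be done
None
```

The blue carton now lies flat in the left bay, label up, snug against the stop bar. I handed the job in about 8 s into the 40 s limit.

- **What I did:** I pushed the carton near its top with two half-open fingers until it toppled away. I then pushed its near end along the bay until the wrist force rose to about 14–17 N with no further movement, and backed the arm off.
- **Position:** the carton's far end measures 132–133 mm along the mat and the bar's near edge 130–133 mm, so they agree within the camera error. It spans about y = 25 to 127 mm, inside the yellow lines at 10 and 160 mm.
- **Squareness:** the far edge reads about 0.5° off the mat's axes and the near edge about 1.8°. I take the difference as rough pixel reading of the near edge, since the carton looks parallel to the bar and lines in the close-up.
- **The rest:** in the last pictures the red carton still stands and the shaker, can and bell look undisturbed. I checked those by eye only.

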